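# Lock the portafilter into the espresso machine

### The job

The coffee filter holder hangs loose in the espresso machine's brew group, its handle turned to the machine's left under the overhanging head. Turn it home by its handle, about a quarter turn, until the handle points straight out from the front of the machine and the holder is drawn up tight; do not force it past straight. Leave the cup standing under the spouts and everything else on the counter undisturbed, and let go.

Things in the scene. Friction and masses are not known exactly. Their poses are not given: they have to be found in the camera images.
- machine: Fixed brushed-metal espresso machine, 280 mm wide, 360 mm high. Origin on the counter straight below the vertical axis of the brew group; its -x points out of its front, +y to the left of someone facing that front, z up. Drip tray x -95 to +60 mm, 250 mm wide, top 54 mm up; rear body x 60 to 210 mm, full width and height; thin steam wand hanging at y -115 to -125 mm.
- head_edge (a point): Middle of the lower front edge of the machine's head housing, 30 mm in front of the group axis, 272 mm above the counter; axes as the machine's. The housing spans the full 280 mm width from this upright front face back to the rear body, and up to 360 mm: at the start the handle lies below it.
- group (a point): Point on the group axis at the underside of the steel bayonet collar (86 mm diameter, 206 to 234 mm above the counter) that hangs from the head housing; axes as the machine's. The portafilter turns about this vertical axis.
- handle_grip (a point): Point on the centre line of the portafilter's black handle, 140 mm from the group axis, about 178 mm above the counter at the start. Its +y runs along the handle away from the group, z up. The handle is a level round bar from 66 to 166 mm from the axis, 27 mm thick at 126 to 151 mm, tapering to 21 mm towards the group. The 81 mm metal holder has a twin spout reaching down to 133 mm.
- portafilter (a joint): Angle of the portafilter (rad), growing anticlockwise from above: 0 = handle along the machine's +y (its left), 1.571 = straight out of the front (-x). Starts at 0.13 to 0.25, hard stop at 1.83; turning lifts it 2.5 mm per rad. Stiff: 0.75 N m at first, about 1.2 N m near the end (5 to 9 N at handle_grip), damped; it stays where it is left.
- cup: White espresso cup, 62 mm across, 55 mm high, standing on the drip tray under the spouts; origin at the centre of its underside. To be left alone.
- bowl: Ceramic bowl, 150 mm across, 62 mm high, loose on the counter; origin at the centre of its underside. To be left alone.
- jam_jar: Jam jar with twist cap, 72 mm across, 100 mm high, loose on the counter; origin at the centre of its underside. To be left alone.
- dispenser: Press-top soap dispenser of brushed aluminium, 68 mm across, 173 mm high, its spout reaching 44 mm along its -x, loose on the counter; origin at the centre of its underside. To be left alone.

How it is judged:
By the outcome, as a careful person would: the job done as asked, in the order asked, and still so for the second after the job is handed in, with the robot touching nothing.
It also fails if it takes over 37 s, if anything falls off the work surface, if the arm or the gripper's body presses on something with over 40 N, if the wrist force passes 120 N, or if a joint passes its speed limit or range.

### The arm

A 6-joint arm with a two-finger parallel gripper is mounted at the origin on the work surface. World frame = base frame: x ahead of the robot, y to its left, z up, the work surface at z = 0. Lengths are in m, angles in rad, forces in N, time in s.
With the tool pointing down it reaches from about 0.3 to 0.875 m from the base axis. Payload 6.4 kg.
Tool frame: the origin (TCP) lies on the mounting face of the last link; the fingertips stand 173 mm ahead of it and the grasp point (between the pads) lies 155 mm ahead of it (ctrl.grip_point_offset is the distance from the TCP to the grasp point, in m); z points along the fingers, y is the line along which they close (so a half turn about z gives the same grasp; the last joint's range is limited). The gripper opens to 85 mm and grips with 20 to 120 N. Pads are 22 mm wide; open, the fingers measure 114 mm over their backs; the gripper's body (76 mm by 85 mm) begins 54 mm behind the grasp point. The pads swing forward as they close: fully open they stand 13 mm farther back than shut.
Start: joints at [1.142, 0.181, 1.607, -0, 1.354, -0.206], TCP at [0.127, 0.561, 0.405] pointing down, gripper open.
Joint ranges: [-2.99, 2.99], [-0.89, 2.07], [0.3, 2.58], [-1.14, 4.28], [0, 2.63], [-3.12, 3.12]. Speed limits (rad/s): [2.57, 2.57, 3.01, 3.14, 3.14, 3.14].

### API

Orientations are given as a unit quaternion [w, x, y, z].
In Python, from bench import status, imaging, ctrl, models gives the robot as it stands.
- The arm moves only by the tool send_rows, never from a script. Its argument "commands" is a list that holds one entry, the list of rows, each a list of 6 numbers: the shift along the tool's x, y, z normalised to -1 to 1, where 1 is 3 cm, then the turn, a rotation vector about the tool's x, y, z normalised to -1 to 1, where 1 is 0.1 rad. A call has 1 to 8 rows; each row shifts and turns the commanded pose from where the row before left it, along the tool's axes as they then stand; what a row does not reach is not made up. A row lasts 1/12 s, in which the tool goes at most 41.7 mm and 7.16 degrees, less where a joint would pass 70% of its speed; a pose out of reach is approached as far as the arm can. A call with a number of a shift or a turn outside -1 to 1 is refused whole. A call with a gripper value outside its range is refused whole. "jaw" is the opening, from 0 (shut) to 1 (fully open), set as the call begins (left out, the last holds). The fingers move at their own pace and stop on an object; the grip force is fixed at half the most. Time passes only in rows, so rows that do not move let the fingers close. It gives the time, the measured TCP pose, the force, the opening and the grip force at its end, in the units of the state.
- status.get_obs(): the state, without advancing time (a new reading comes with each control period).
- imaging.camera(name): name is "scene" or "top"; returns a dict with "image" (384x512x3 uint8, blue, green, red), "depth" (384x512 float32, m along the optical axis (not along the pixel's ray), 0 where there is no reading), "mtx" (3x3 intrinsics, pixels), "k1" (the pictures are not rectified: a ray, as slopes to the right and down, at radius r is drawn at 1 + k1 r^2 times it, then the intrinsics apply), "pose" (4x4, takes a point from camera to world coordinates). Camera axes: x right, y down, z forward; pixel columns grow to the right and rows downward; lengths in m; the calibration is good to about 2 mm. A picture is of the moment at which its call begins.
- ctrl.hand_in(): hands the job in; it is judged then, once.
Trained networks look in a picture, given as the dict that the camera call returned (one of the last four; its "shot" number tells which), for a name from the list of things; names that differ only in an ending like _2 or _b are one class to them, and where a whole thing is asked for, a point or a joint stands for the part that bears it (a point fixed in the world has none). Each returns a list of dicts, best first, with "confidence" (0 to 1); they miss things now and then, are a little off and sometimes report something else, mostly with a low value. They report only what shows in the picture. A call takes as long as a camera call.
- models.recognise(picture, name): "centre" ([column, row] in pixels, amid what is visible of it).
- models.regions_of(picture, name): "region" (384x512 bool, what is visible of it) and "centre" ([column, row] in pixels, amid what is visible of it).
The state is a dict: "time_s": time; "q": joint angles; "dq": joint speeds; "joint_efforts": joint torques, N m; "eef_pos": TCP position; "eef_rot": TCP orientation; "wrist_force": force on the tool from outside, world axes, zero at the start; "torque": the same for the moment, N m; "opening": opening from 0.0 (shut) to 1.0 (fully open); "grasp_force": force on a finger pad.
Only numpy, scipy, OpenCV 4.12 (cv2) and the standard library are available. Lean on these libraries where they do the work, as an engineer would, in place of code of your own. Each camera call takes 0.05 s, during which the arm holds its last target. There are 200 camera calls.

## Working session

There is one attempt and no reset: what is moved stays moved. The work goes in short steps, Python scripts to look and compute and a tool call to move; the robot and the scene stay as the last step left them, time stands still between calls to the robot, and variables do not carry over. Pictures are saved under pics/ and viewed, at most 10 in all, crops included, and the job is handed in when it is done.

Besides the shell and the picture viewer there is one more tool, called after ">>>" in YAML: its name, and indented under it one key for each argument. send_rows: Moves the arm, as the interface text tells. Its arguments: {"type":"object","properties":{"commands":{"type":"array"},"jaw":{"type":"number"}},"required":["commands"]}

```bash
mkdir -p pics; ls; cat > h.py <<'E'
import numpy as np, cv2
from bench import status, imaging, ctrl, models
def cloud(p):
    h,w=p["depth"].shape; v,u=np.mgrid[0:h,0:w].astype(float)
    K=p["mtx"]; d=np.array([p["k1"],0,0,0,0],float)
    n=cv2.undistortPoints(np.stack([u.ravel(),v.ravel()],1)[:,None],K,d).reshape(h,w,2)
    z=p["depth"]; P=np.dstack([n[...,0]*z,n[...,1]*z,z])
    return P@p["pose"][:3,:3].T+p["pose"][:3,3]
E
python3 - <<'E'
from h import *
ims=[]
for c in("scene","top"):
    p=imaging.camera(c); C=cloud(p); ims.append(p["image"]); np.savez(c+".npz",C=C,d=p["depth"],im=p["image"],pose=p["pose"],K=p["mtx"],k1=p["k1"])
    print(c,p["pose"][:3].round(3).tolist())
    for n in("machine","handle_grip","portafilter","cup","bowl","jam_jar","dispenser"):
        for r in models.regions_of(p,n)[:2]:
            m=r["region"]&(p["depth"]>0)
            if m.any(): print(n,round(r["confidence"],2),np.round(r["centre"]),m.sum(),np.median(C[m],0).round(3),np.percentile(C[m],2,axis=0).round(3),np.percentile(C[m],98,axis=0).round(3))
    cv2.imwrite(f"pics/{c}0.png",p["image"])
o=status.get_obs(); print(o)
E
```

```text
pics
scene [[0.382, 0.522, -0.763, 1.348], [0.924, -0.209, 0.319, -0.38], [0.007, -0.827, -0.562, 0.724]]
machine 0.89 [405. 150.] 24690 [0.665 0.281 0.23 ] [0.448 0.134 0.018] [0.717 0.424 0.38 ]
handle_grip 0.58 [362. 155.] 778 [0.579 0.202 0.183] [0.425 0.183 0.139] [0.612 0.245 0.201]
portafilter 0.6 [363. 158.] 859 [0.577 0.202 0.183] [0.422 0.183 0.137] [0.612 0.287 0.202]
cup 0.65 [366. 195.] 669 [0.593 0.212 0.09 ] [0.554 0.19  0.053] [0.614 0.246 0.109]
bowl 0.73 [213. 287.] 3574 [ 0.679 -0.203  0.032] [ 0.634 -0.273  0.001] [ 0.773 -0.141  0.062]
jam_jar 0.83 [128. 266.] 1659 [ 0.61  -0.355  0.071] [ 0.563 -0.387  0.008] [ 0.621 -0.323  0.101]
jam_jar 0.28 [405. 151.] 24647 [0.665 0.281 0.233] [0.449 0.134 0.02 ] [0.717 0.423 0.381]
dispenser 0.8 [132. 213.] 1710 [ 0.474 -0.317  0.099] [ 0.364 -0.349 -0.   ] [ 0.485 -0.285  0.173]
top [[-0.03, -0.999, 0.046, 0.507], [-1.0, 0.03, 0.008, -0.062], [-0.01, -0.046, -0.999, 1.217]]
machine 0.71 [ 99. 182.] 20336 [0.571 0.273 0.359] [0.443 0.142 0.05 ] [0.702 0.424 0.383]
handle_grip 0.6 [154. 222.] 516 [0.471 0.203 0.187] [0.417 
[... 499 characters left out ...]
221 0.193]
{'time_s': 0.8, 'q': array([ 1.14169261e+00,  1.80778345e-01,  1.60698512e+00,  3.36305340e-05,
        1.35380522e+00, -2.06291130e-01]), 'dq': array([-0.00122165,  0.00144558, -0.00053762,  0.00064918, -0.00133734,
        0.00029996]), 'joint_efforts': array([-9.26268949e-04, -4.44773233e+01, -3.51680982e+01, -1.97771142e-04,
        6.11505948e-04, -1.95733759e-05]), 'eef_pos': array([0.12704085, 0.56080916, 0.40470785]), 'eef_rot': array([-1.18554284e-05,  1.11179583e-01,  9.93800332e-01,  1.65146176e-05]), 'wrist_force': array([ 0.43762867, -0.6392085 ,  0.44276231]), 'torque': array([-0.00428355,  0.03679211,  0.00197449]), 'grasp_force': 0.0, 'opening': 0.9996257612799155}
```

View pics/scene0.png

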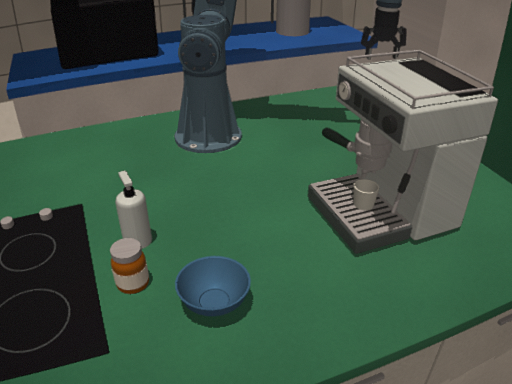

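View pics/top0.png

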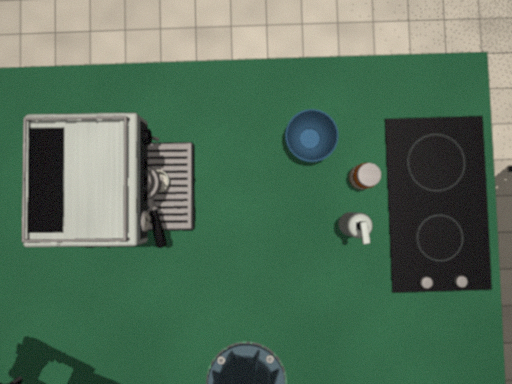

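The scene picture shows the machine at right with the handle poking out to the robot side at about (335,137), and the cup under the spouts at (366,195). In the top view the handle's end is at about (160,243), the tray at (170,186), and the loose things are well away to the right.

```bash
python3 - <<'E'
from h import *
print([x for x in dir(ctrl) if x[0]!='_'],[x for x in dir(status) if x[0]!='_'], ctrl.grip_point_offset)
t=np.load("top.npz"); C=t["C"]; 
m=(t["d"]>0)&(C[...,2]>.345)&(C[...,2]<.375)&(C[...,0]>.35)&(C[...,1]>.05)
r=cv2.minAreaRect(C[m][:,:2].astype(np.float32)); print("head",r,cv2.boxPoints(r).round(4).tolist())
m=(t["d"]>0)&(abs(C[...,2]-.05)<.012)&(C[...,0]>.35)&(C[...,1]>.05)&(C[...,1]<.25)
r=cv2.minAreaRect(C[m][:,:2].astype(np.float32)); print("tray",r,cv2.boxPoints(r).round(4).tolist())
# head front face from scene view
s=np.load("scene.npz"); S=s["C"]
m=(s["d"]>0)&(S[...,2]>.285)&(S[...,2]<.345)&(S[...,0]>.45)&(S[...,0]<.68)&(S[...,1]<.24)&(S[...,1]>.1)
P=S[m]; L=cv2.fitLine(P[:,:2].astype(np.float32),cv2.DIST_HUBER,0,.003,.003).ravel(); print("face",L,m.sum(),np.median(P[:,1]))
for n,C,d,im in(("top",t["C"],t["d"],t["im"]),("scene",S,s["d"],s["im"])):
    m=(d>0)&(C[...,2]>.155)&(C[...,2]<.205)&(C[...,0]>.38)&(C[...,0]<.52)&(C[...,1]>.13)&(C[...,1]<.26)&(im.max(2)<70)
    P=C[m]; L=cv2.fitLine(P.astype(np.float32),cv2.DIST_HUBER,0,.002,.002).ravel(); print(n,m.sum(),L.round(4),np.arctan2(L[1],L[0]),P.min(0).round(3),P.max(0).round(3),np.percentile(P[:,2],95))
# cup
m=(s["d"]>0)&(S[...,2]>.104)&(S[...,2]<.112)&(abs(S[...,0]-.59)<.06)&(abs(S[...,1]-.22)<.06)
print("cup rim",S[m].min(0),S[m].max(0),m.sum())
E
```

```text
['MotionError', 'grip_point_offset', 'hand_in'] ['get_obs'] 0.1547
head ((0.5764501690864563, 0.3148418664932251), (0.24169549345970154, 0.2816677987575531), 89.48857116699219) [[0.4345000088214874, 0.19529999792575836], [0.7161999940872192, 0.19269999861717224], [0.7184000015258789, 0.4343999922275543], [0.4366999864578247, 0.43689998984336853]]
tray ((0.5753228068351746, 0.19155046343803406), (0.11818137019872665, 0.24935248494148254), 89.02115631103516) [[0.4496999979019165, 0.13459999859333038], [0.6990000009536743, 0.13030000030994415], [0.7009999752044678, 0.2485000044107437], [0.45170000195503235, 0.25279998779296875]]
face [ 0.9999966  -0.00260935  0.55830073  0.1940218 ] 1562 0.19419600389221747
top 390 [ 0.9719  0.2344 -0.0195  0.4605  0.2003  0.187 ] 0.23666161 [0.414 0.181 0.173] [0.517 0.223 0.196] 0.19232442586048845
scene 275 [ 0.9663  0.2572 -0.0108  0.4615  0.1949  0.1837] 0.26017666 [0.417 0.18  0.169] [0.509 0.214 0.194] 0.1915294709115704
cup rim [0.55409505 0.18794032 0.10402484] [0.61540603 0.24829177 0.11149892] 130
```

```bash
cat >> h.py <<'E'
from scipy.spatial.transform import Rotation as Ro, Slerp
import json
AX=np.array([.5755,.2245]); G=ctrl.grip_point_offset
def pose(phi,tilt,r,z,back=0,ax=AX):
    """grasp point at radius r along handle, handle dir az phi+pi; tool z tilted 'tilt' below horizontal"""
    c,s=np.cos(phi),np.sin(phi)
    zt=np.array([np.cos(tilt)*c,np.cos(tilt)*s,-np.sin(tilt)]); yt=np.array([-s,c,0]); xt=np.cross(yt,zt)
    p=np.array([ax[0]-r*c,ax[1]-r*s,z])-(G+back)*zt
    return p,Ro.from_matrix(np.column_stack([xt,yt,zt]))
def cur():
    o=status.get_obs(); q=o["eef_rot"]; return np.array(o["eef_pos"]),Ro.from_quat([q[1],q[2],q[3],q[0]])
def rows(start,goals,nd=2):
    p,R=start; out=[]
    for gp,gR in goals:
        a=np.r_[R.inv().apply(gp-p)/.03,(R.inv()*gR).as_rotvec()/.1].round(nd)
        out.append((a+0).tolist()); p=p+R.apply(a[:3]*.03); R=R*Ro.from_rotvec(a[3:]*.1)
    return out,(p,R)
def interp(s,g,n):
    S=Slerp([0,1],Ro.concatenate([s[1],g[1]])); return [(s[0]+(g[0]-s[0])*k/n,S(k/n)) for k in range(1,n+1)]
def show(r,m=8):
    print("maxabs",np.abs(r).max())
    for i in range(0,len(r),m): print(json.dumps(r[i:i+m]))
def rec():
    o=status.get_obs(); open("kin.txt","a").write(json.dumps([list(map(float,o["q"])),list(map(float,o["eef_pos"])),list(map(float,o["eef_rot"]))])+"\n")
    print(round(o["time_s"],2),o["q"].round(3),o["eef_pos"].round(4),o["eef_rot"].round(3),o["wrist_force"].round(1),round(o["opening"],2),round(o["grasp_force"],1))
E
python3 - <<'E'
from h import *
rec(); s=cur(); pp=pose(.1,np.radians(65),.145,.178,.07)
r,e=rows(s,interp(s,(np.array([.2,.40,.42]),pp[1]),8)); show(r); print(e[0],e[1].as_quat())
E
```

```text
0.8 [ 1.142  0.181  1.607  0.     1.354 -0.206] [0.127  0.5608 0.4047] [-0.     0.111  0.994  0.   ] [ 0.4 -0.6  0.4] 1.0 0.0
maxabs 0.69
[[-0.44, -0.59, -0.06, -0.09, -0.54, -0.4], [-0.43, -0.6, -0.05, -0.09, -0.54, -0.39], [-0.4, -0.62, -0.03, -0.08, -0.54, -0.4], [-0.38, -0.63, -0.01, -0.09, -0.54, -0.4], [-0.35, -0.65, 0.0, -0.09, -0.54, -0.4], [-0.33, -0.66, 0.01, -0.09, -0.54, -0.39], [-0.3, -0.68, 0.03, -0.09, -0.54, -0.4], [-0.27, -0.69, 0.03, -0.08, -0.55, -0.4]]
[0.20012526 0.39987484 0.42009162] [-0.0488933   0.97501783  0.01064259  0.21641722]
```

>>> send_rows:
  commands:
    - [[-0.44,-0.59,-0.06,-0.09,-0.54,-0.4],[-0.43,-0.6,-0.05,-0.09,-0.54,-0.39],[-0.4,-0.62,-0.03,-0.08,-0.54,-0.4],[-0.38,-0.63,-0.01,-0.09,-0.54,-0.4],[-0.35,-0.65,0.0,-0.09,-0.54,-0.4],[-0.33,-0.66,0.01,-0.09,-0.54,-0.39],[-0.3,-0.68,0.03,-0.09,-0.54,-0.4],[-0.27,-0.69,0.03,-0.08,-0.55,-0.4]]
  jaw: 1

```text
time_s: 1.47
eef_pos: [0.2004, 0.3989, 0.4203]
eef_rot: [0.218, -0.05, 0.975, 0.011]
wrist_force: [-0.4, -0.5, 2.0]
opening: 1.005
grasp_force: 0.0
```

```bash
python3 - <<'E'
from h import *
rec(); s=cur(); g=pose(.22,np.radians(50),.145,.18,.07); print(g[0])
r,e=rows(s,interp(s,(np.array([.26,.25,.38]),g[1]),8)); show(r); print(e[0])
E
```

```text
1.47 [ 0.945 -0.197  1.978 -0.368  1.086 -0.601] [0.2004 0.3989 0.4203] [ 0.218 -0.05   0.975  0.011] [-0.4 -0.5  2. ] 1.0 0.0
[0.29304173 0.16133685 0.35213019]
maxabs 0.66
[[-0.09, -0.64, 0.23, -0.08, -0.32, -0.12], [-0.08, -0.65, 0.23, -0.08, -0.33, -0.13], [-0.07, -0.65, 0.22, -0.08, -0.32, -0.12], [-0.05, -0.65, 0.23, -0.08, -0.32, -0.12], [-0.03, -0.65, 0.21, -0.08, -0.32, -0.13], [-0.02, -0.65, 0.22, -0.08, -0.33, -0.12], [0.0, -0.66, 0.21, -0.08, -0.32, -0.12], [0.01, -0.66, 0.2, -0.08, -0.32, -0.13]]
[0.25993999 0.24998345 0.37999049]
```

>>> send_rows:
  commands:
    - [[-0.09,-0.64,0.23,-0.08,-0.32,-0.12],[-0.08,-0.65,0.23,-0.08,-0.33,-0.13],[-0.07,-0.65,0.22,-0.08,-0.32,-0.12],[-0.05,-0.65,0.23,-0.08,-0.32,-0.12]]

```text
time_s: 1.8
eef_pos: [0.23, 0.3244, 0.3998]
eef_rot: [0.279, -0.076, 0.957, 0.024]
wrist_force: [0.2, 1.6, -0.3]
opening: 1.0
grasp_force: 0.0
```

```bash
cat > kin.py <<'E'
from h import *
from scipy.optimize import least_squares
D=[json.loads(l) for l in open("kin.txt")]
sg=None
def fk(q,P,s4=1,s6=1):
    d1,a1,a2,a3,d4,d6,lat=P
    Y=lambda a:Ro.from_euler("y",a); Z=lambda a:Ro.from_euler("z",a)
    R=Z(q[0]); p=np.array([0,0,d1])+R.apply([a1,lat,0])
    R=R*Y(q[1]); p=p+R.apply([0,0,a2])
    R=R*Y(q[2]); p=p+R.apply([a3,0,d4])
    R=R*Z(s4*q[3])*Y(q[4])*Z(s6*q[5]); p=p+R.apply([0,0,d6])
    return p,R
def load():
    best=None
    for s4 in(1,-1):
      for s6 in(1,-1):
        # tool-orientation constant offset from first record
        q,p,w=D[0]; T=lambda w:Ro.from_quat([w[1],w[2],w[3],w[0]])
        off=fk(q,[0]*7,s4,s6)[1].inv()*T(w)
        rot=max((fk(q,[0]*7,s4,s6)[1]*off*T(w).inv()).magnitude() for q,p,w in D)
        f=lambda P:np.concatenate([fk(q,P,s4,s6)[0]-p for q,p,w in D])
        r=least_squares(f,[.3,0,.4,0,.4,.1,.118])
        k=(rot+np.abs(r.fun).max(),rot,np.abs(r.fun).max(),r.x,s4,s6,off)
        if best is None or k[0]<best[0]: best=k
    return best
LO=np.array([-2.99,-.89,.3,-1.14,0,-3.12]); HI=np.array([2.99,2.07,2.58,4.28,2.63,3.12])
def ik(B,g,q0):
    _,_,_,P,s4,s6,off=B
    def f(q):
        p,R=fk(q,P,s4,s6); return np.r_[(p-g[0])*5,(g[1].inv()*R*off).as_rotvec(),1e-4*(q-q0)]
    r=least_squares(f,np.clip(q0,LO+.01,HI-.01),bounds=(LO,HI)); return r.x,np.abs(r.fun[:6]).max()
E
python3 - <<'E'
from h import *
rec()
from kin import *
B=load(); print(B[1],B[2],B[3].round(4),B[4:6],B[6].as_rotvec())
E
```

```text
1.8 [ 0.768 -0.362  2.163 -0.401  0.897 -0.779] [0.23   0.3244 0.3998] [ 0.279 -0.076  0.957  0.024] [ 0.2  1.6 -0.3] 1.0 0.0
4.3112328394678327e-16 1.2712097485767515e-09 [0.3134 0.     0.4382 0.0855 0.5145 0.1455 0.1178] (1, 1) [-3.14323216e-16  1.75646781e-16  1.57079633e+00]
```

```bash
python3 - <<'E'
from kin import *
B=load(); q00=np.array(D[-1][0])
for deg in(35,45,55,62):
  for r in (.143,.150):
    t=np.radians(deg); qs=[];er=[]
    q,e=ik(B,pose(.22,t,r,.18,.0),q00)
    for b in np.arange(0,.09,.01):
        qb,eb=ik(B,pose(.22,t,r,.18,b),q if b==0 else qb)
        if eb>1e-3: break
    for phi in np.linspace(.22,1.64,15):
        q,e=ik(B,pose(phi,t,r,.18+.0025*(phi-.22)),q); qs.append(q); er.append(e)
    qs=np.array(qs); print(deg,r,"maxback",round(b,3),"err",max(er).round(4),qs[0].round(2),qs[-1].round(2),"margin",np.minimum(qs-LO,HI-qs).min(0).round(2),"step",abs(np.diff(qs,axis=0)).max().round(2))
E
```

```text
35 0.143 maxback 0.0 err 0.649 [ 0.11 -0.38  2.56  1.48  0.09 -3.12] [-0.38  0.5   1.52  0.7   1.61 -3.12] margin [2.54 0.43 0.   1.83 0.09 0.  ] step 0.23
35 0.15 maxback 0.0 err 0.6552 [ 0.1  -0.4   2.58  1.48  0.1  -3.12] [-0.39  0.5   1.51  0.7   1.62 -3.12] margin [2.52 0.41 0.   1.83 0.1  0.  ] step 0.23
45 0.143 maxback 0.08 err 0.5644 [ 0.12 -0.37  2.46  0.25  0.28 -1.88] [-0.32  0.42  1.55  0.54  1.49 -3.12] margin [2.59 0.48 0.1  1.39 0.28 0.  ] step 0.57
45 0.15 maxback 0.08 err 0.5722 [ 0.12 -0.4   2.48  0.25  0.29 -1.88] [-0.33  0.43  1.55  0.54  1.5  -3.12] margin [2.57 0.45 0.08 1.39 0.29 0.  ] step 0.57
55 0.143 maxback 0.08 err 0.4665 [ 0.14 -0.32  2.35  0.1   0.51 -1.73] [-0.26  0.36  1.58  0.39  1.4  -3.12] margin [2.64 0.55 0.22 1.24 0.51 0.  ] step 0.37
55 0.15 maxback 0.08 err 0.4749 [ 0.13 -0.34  2.36  0.1   0.51 -1.73] [-0.27  0.37  1.58  0.39  1.4  -3.12] margin [2.63 0.52 0.2  1.24 0.51 0.  ] step 0.37
62 0.143 maxback 0.08 err 0.3942 [ 0.14 -0.26  2.26  0.06  0.66 -1.68] [-0.21  0.33  1.6   0.29  1.34 -3.12] margin [2.68 0.61 0.31 1.2  0.66 0.  ] step 0.28
62 0.15 maxback 0.08 err 0.4027 [ 0.14 -0.28  2.28  0.06  0.66 -1.69] [-0.22  0.33  1.59  0.29  1.35 -3.12] margin [2.67 0.59 0.29 1.2  0.66 0.  ] step 0.28
```

```bash
cat >> h.py <<'E'
def fpose(*a,**k):
    p,R=pose(*a,**k); return p,R*Ro.from_euler("z",np.pi)
E
python3 - <<'E'
from kin import *
B=load(); q00=np.array(D[-1][0]); s=cur()
for deg in(45,50):
    r=.147; t=np.radians(deg); 
    q=ik(B,pose(.22,t,r,.18),q00)[0]; q[5]+=np.pi; q0=q; qs=[];er=[]
    qb,eb=ik(B,fpose(.22,t,r,.18,.065),q); print("pre",qb.round(2),eb)
    for phi in np.linspace(.22,1.64,15):
        q,e=ik(B,fpose(phi,t,r,.18+.0025*(phi-.22)),q); qs.append(q); er.append(e)
    qs=np.array(qs); print(deg,"err",max(er).round(5),"margin",np.minimum(qs-LO,HI-qs).min(0).round(2)); print(qs[::2].round(2))
    # retreat upward/back at end
    for b in(.05,.1): print("ret",ik(B,fpose(1.58,t,r,.185,b),q))
# path: flip q6 in place now while moving to staging, check IK
t=np.radians(45); g=fpose(.22,t,.147,.18,.07)
n=36; S=[]
tot=np.pi
# intermediate orientation: unflipped goal times z-rotation
gu=pose(.22,t,.147,.18,.07); W=interp(s,gu,n)
goals=[(p,R*Ro.from_euler("z",np.pi*(k+1)/n)) for k,(p,R) in enumerate(W)]
q=q00
for k,w in enumerate(goals):
    q,e=ik(B,w,q)
    if k%6==5: print(k,q.round(2),round(e,5))
r,e=rows(s,goals); show(r); print(e[0],g[0],(e[1].inv()*g[1]).magnitude())
E
```

```text
pre [ 0.1  -0.71  2.53  0.16  0.55  1.34] 5.026795646401183e-09
45 err 0.0 margin [2.48 0.47 0.09 1.39 0.28 1.86]
[[ 0.12 -0.39  2.47  0.25  0.28  1.26]
 [-0.17 -0.42  2.49  0.86  0.55  0.35]
 [-0.38 -0.33  2.43  0.96  0.81 -0.04]
 [-0.48 -0.16  2.31  0.95  1.   -0.28]
 [-0.51  0.    2.16  0.89  1.15 -0.43]
 [-0.5   0.16  1.98  0.82  1.28 -0.52]
 [-0.46  0.31  1.8   0.75  1.41 -0.6 ]
 [-0.41  0.44  1.61  0.68  1.53 -0.67]]
ret (array([-0.48212367,  0.36918034,  1.62526465,  0.67323391,  1.58423049,
       -0.63708585]), np.float64(3.965144879103377e-10))
ret (array([-0.53354928,  0.34868055,  1.57323866,  0.65419652,  1.67068562,
       -0.62992216]), np.float64(9.9604579805844e-10))
pre [ 0.11 -0.64  2.45  0.12  0.64  1.39] 3.4071592769358006e-09
50 err 0.0 margin [2.53 0.49 0.15 1.29 0.4  1.76]
[[ 0.13 -0.36  2.41  0.15  0.4   1.36]
 [-0.13 -0.4   2.43  0.65  0.58  0.56]
 [-0.32 -0.31  2.38  0.81  0.8   0.13]
 [-0.42 -0.17  2.27  0.83  0.97 -0.14]
 [-0.46 -0.02  2.13  0.79  1.11 -0.32]
 [-0.46  0.13  1.97  0.74  1.24 -0.44]
 [-0.43  0.27  1.8   0.68  1.36 -0.54]
 [-0.38  0.41  1.62
[... 1429 characters left out ...]
0.02, 0.85], [-0.16, 0.02, 0.05, -0.05, 0.03, 0.86], [-0.16, 0.03, 0.05, -0.05, 0.03, 0.86], [-0.16, 0.04, 0.05, -0.05, 0.04, 0.86]]
[[-0.15, 0.06, 0.05, -0.05, 0.04, 0.86], [-0.15, 0.07, 0.05, -0.04, 0.04, 0.86], [-0.14, 0.08, 0.05, -0.04, 0.05, 0.86], [-0.13, 0.09, 0.05, -0.03, 0.05, 0.86], [-0.13, 0.1, 0.05, -0.03, 0.05, 0.86], [-0.11, 0.12, 0.05, -0.02, 0.06, 0.85], [-0.11, 0.12, 0.05, -0.02, 0.06, 0.86], [-0.1, 0.13, 0.05, -0.02, 0.06, 0.86]]
[[-0.08, 0.14, 0.04, -0.01, 0.06, 0.86], [-0.07, 0.15, 0.05, 0.0, 0.06, 0.86], [-0.06, 0.15, 0.05, 0.0, 0.06, 0.86], [-0.05, 0.16, 0.04, 0.01, 0.06, 0.86]]
[0.27692673 0.15768079 0.33895141] [0.27698576 0.15774642 0.33888689] 0.00039219919665035716
```

```bash
python3 - <<'E'
from kin import *
B=load(); q=np.array(D[-1][0]); s=cur()
t=np.radians(45); g=fpose(.22,t,.147,.18,.07); gu=pose(.22,t,.147,.18,.07); n=32
goals=[(p,R*Ro.from_euler("z",np.pi*(k+1)/n)) for k,(p,R) in enumerate(interp(s,(s[0],gu[1]),n))]
goals+=interp(goals[-1],g,8)
for k,w in enumerate(goals):
    q,e=ik(B,w,q)
    if k%8==7: print(k,q.round(2),round(e,5))
r,e=rows(s,goals); show(r); print(e[0],g[0],(e[1].inv()*g[1]).magnitude())
E
```

```text
7 [ 0.78 -0.37  2.18 -0.45  0.85  0.03] 0.0
15 [ 0.78 -0.38  2.19 -0.5   0.8   0.85] 0.0
23 [ 0.79 -0.39  2.21 -0.56  0.76  1.68] 0.0
31 [ 0.8  -0.39  2.23 -0.63  0.72  2.51] 0.0
39 [ 0.1  -0.74  2.53  0.16  0.57  1.35] 0.0
maxabs 0.97
[[0.0, 0.0, 0.0, -0.01, -0.07, 0.97], [0.0, 0.0, 0.0, -0.02, -0.06, 0.96], [0.0, 0.0, 0.0, -0.03, -0.07, 0.97], [0.0, 0.0, 0.0, -0.03, -0.06, 0.96], [0.0, 0.0, 0.0, -0.04, -0.05, 0.97], [0.0, 0.0, 0.0, -0.05, -0.05, 0.97], [0.0, 0.0, 0.0, -0.05, -0.05, 0.96], [0.0, 0.0, 0.0, -0.05, -0.05, 0.97]]
[[0.0, 0.0, 0.0, -0.06, -0.03, 0.97], [0.0, 0.0, 0.0, -0.06, -0.03, 0.96], [0.0, 0.0, 0.0, -0.06, -0.03, 0.97], [0.0, 0.0, 0.0, -0.07, -0.02, 0.96], [0.0, 0.0, 0.0, -0.07, -0.01, 0.97], [0.0, 0.0, 0.0, -0.07, -0.01, 0.97], [0.0, 0.0, 0.0, -0.06, 0.0, 0.96], [0.0, 0.0, 0.0, -0.07, 0.01, 0.97]]
[[0.0, 0.0, 0.0, -0.07, 0.01, 0.96], [0.0, 0.0, 0.0, -0.06, 0.02, 0.97], [0.0, 0.0, 0.0, -0.07, 0.03, 0.97], [0.0, 0.0, 0.0, -0.06, 0.03, 0.96], [0.0, 0.0, 0.0, -0.05, 0.04, 0.97], [0.0, 0.0, 0.0, -0.06, 0.05, 0.97], [0.0, 0.0, 0.0, -0.04, 0.05, 0.96], [0.0, 0.0, 0.0, -0.05, 0.05, 0.97]]
[[0.0, 0.0, 0.0, -0.03, 0.06, 0.96], [0.0, 0.0, 0.0, -0.04, 0.06, 0.97], [0.0, 0.0, 0.0, -0.02, 0.06, 0.97], [0.0, 0.0, 0.0, -0.02, 0.07, 0.96], [0.0, 0.0, 0.0, -0.01, 0.07, 0.97], [0.0, 0.0, 0.0, -0.01, 0.07, 0.96], [0.0, 0.0, 0.0, 0.0, 0.06, 0.97], [0.0, 0.0, 0.0, 0.01, 0.07, 0.97]]
[[-0.15, 0.72, 0.21, 0.0, 0.0, 0.0], [-0.15, 0.72, 0.2, 0.0, 0.0, 0.0], [-0.15, 0.72, 0.21, 0.0, 0.0, 0.0], [-0.15, 0.72, 0.21, 0.0, 0.0, 0.0], [-0.16, 0.72, 0.21, 0.0, 0.0, 0.0], [-0.15, 0.72, 0.2, 0.0, 0.0, 0.0], [-0.15, 0.72, 0.21, 0.0, 0.0, 0.0], [-0.15, 0.72, 0.21, 0.0, 0.0, 0.0]]
[0.27694521 0.15788591 0.33886807] [0.27698576 0.15774642 0.33888689] 0.0004730252168961594
```

>>> send_rows:
  commands:
    - [[0.0,0.0,0.0,-0.01,-0.07,0.97],[0.0,0.0,0.0,-0.02,-0.06,0.96],[0.0,0.0,0.0,-0.03,-0.07,0.97],[0.0,0.0,0.0,-0.03,-0.06,0.96],[0.0,0.0,0.0,-0.04,-0.05,0.97],[0.0,0.0,0.0,-0.05,-0.05,0.97],[0.0,0.0,0.0,-0.05,-0.05,0.96],[0.0,0.0,0.0,-0.05,-0.05,0.97]]

```text
time_s: 2.47
eef_pos: [0.2298, 0.3252, 0.4]
eef_rot: [0.27, 0.29, 0.907, 0.143]
wrist_force: [-0.9, 0.5, 0.1]
opening: 0.998
grasp_force: 0.0
```

>>> send_rows:
  commands:
    - [[0.0,0.0,0.0,-0.06,-0.03,0.97],[0.0,0.0,0.0,-0.06,-0.03,0.96],[0.0,0.0,0.0,-0.06,-0.03,0.97],[0.0,0.0,0.0,-0.07,-0.02,0.96],[0.0,0.0,0.0,-0.07,-0.01,0.97],[0.0,0.0,0.0,-0.07,-0.01,0.97],[0.0,0.0,0.0,-0.06,0.0,0.96],[0.0,0.0,0.0,-0.07,0.01,0.97]]

```text
time_s: 3.13
eef_pos: [0.2298, 0.3252, 0.4]
eef_rot: [0.209, 0.604, 0.725, 0.257]
wrist_force: [0.2, -1.1, 0.3]
opening: 1.002
grasp_force: 0.0
```

>>> send_rows:
  commands:
    - [[0.0,0.0,0.0,-0.07,0.01,0.96],[0.0,0.0,0.0,-0.06,0.02,0.97],[0.0,0.0,0.0,-0.07,0.03,0.97],[0.0,0.0,0.0,-0.06,0.03,0.96],[0.0,0.0,0.0,-0.05,0.04,0.97],[0.0,0.0,0.0,-0.06,0.05,0.97],[0.0,0.0,0.0,-0.04,0.05,0.96],[0.0,0.0,0.0,-0.05,0.05,0.97]]

```text
time_s: 3.8
eef_pos: [0.2298, 0.3252, 0.4]
eef_rot: [0.1, 0.824, 0.441, 0.342]
wrist_force: [0.2, 0.1, 0.5]
opening: 0.998
grasp_force: 0.0
```

>>> send_rows:
  commands:
    - [[0.0,0.0,0.0,-0.03,0.06,0.96],[0.0,0.0,0.0,-0.04,0.06,0.97],[0.0,0.0,0.0,-0.02,0.06,0.97],[0.0,0.0,0.0,-0.02,0.07,0.96],[0.0,0.0,0.0,-0.01,0.07,0.97],[0.0,0.0,0.0,-0.01,0.07,0.96],[0.0,0.0,0.0,0.0,0.06,0.97],[0.0,0.0,0.0,0.01,0.07,0.97]]

```text
time_s: 4.47
eef_pos: [0.2298, 0.3252, 0.3999]
eef_rot: [-0.043, 0.919, 0.099, 0.379]
wrist_force: [-0.1, -0.0, 0.5]
opening: 1.001
grasp_force: 0.0
```

```bash
python3 -c "
from h import *
rec();s=cur();g=fpose(.22,np.radians(45),.147,.18,.07)
r,e=rows(s,interp(s,g,8)); show(r)"
```

```text
4.47 [ 0.801 -0.392  2.224 -0.629  0.719  2.513] [0.2298 0.3252 0.3999] [-0.043  0.919  0.099  0.379] [-0.1 -0.   0.5] 1.0 0.0
maxabs 0.73
[[-0.15, 0.72, 0.21, 0.0, 0.0, -0.01], [-0.14, 0.73, 0.21, 0.0, 0.01, -0.01], [-0.15, 0.72, 0.21, 0.0, 0.0, 0.0], [-0.15, 0.73, 0.2, 0.0, 0.0, -0.01], [-0.15, 0.72, 0.21, 0.0, 0.0, -0.01], [-0.15, 0.73, 0.21, 0.0, 0.01, -0.01], [-0.15, 0.72, 0.21, 0.0, 0.0, 0.0], [-0.15, 0.72, 0.21, 0.0, 0.0, -0.01]]
```

>>> send_rows:
  commands:
    - [[-0.15,0.72,0.21,0.0,0.0,-0.01],[-0.14,0.73,0.21,0.0,0.01,-0.01],[-0.15,0.72,0.21,0.0,0.0,0.0],[-0.15,0.73,0.2,0.0,0.0,-0.01],[-0.15,0.72,0.21,0.0,0.0,-0.01],[-0.15,0.73,0.21,0.0,0.01,-0.01],[-0.15,0.72,0.21,0.0,0.0,0.0],[-0.15,0.72,0.21,0.0,0.0,-0.01]]

```text
time_s: 5.13
eef_pos: [0.277, 0.1599, 0.3402]
eef_rot: [-0.041, 0.918, 0.104, 0.381]
wrist_force: [-0.1, -0.8, -0.6]
opening: 0.999
grasp_force: 0.0
```

```bash
python3 - <<'E'
from h import *
rec();s=cur();g=fpose(.22,np.radians(45),.147,.179,0)
print(s[0]-fpose(.22,np.radians(45),.147,.18,.07)[0])
p=imaging.camera("scene"); cv2.imwrite("pics/s1.png",cv2.resize(p["image"][60:260,230:480],None,fx=3,fy=3,interpolation=2))
r,e=rows(s,interp(s,g,8)); show(r)
E
```

```text
5.13 [ 0.107 -0.733  2.524  0.147  0.572  1.362] [0.277  0.1599 0.3402] [-0.041  0.918  0.104  0.381] [-0.1 -0.8 -0.6] 1.0 0.0
[-5.21470516e-06  2.16117008e-03  1.34959519e-03]
maxabs 0.3
[[-0.01, 0.01, 0.3, 0.0, 0.0, 0.01], [-0.01, 0.01, 0.29, 0.0, 0.0, 0.0], [-0.01, 0.01, 0.3, 0.0, 0.0, 0.01], [0.0, 0.0, 0.3, 0.0, 0.0, 0.01], [-0.01, 0.01, 0.3, 0.0, 0.0, 0.0], [-0.01, 0.01, 0.29, 0.0, 0.0, 0.01], [-0.01, 0.01, 0.3, 0.0, 0.0, 0.01], [-0.01, 0.01, 0.3, 0.0, 0.0, 0.0]]
```

View pics/s1.png

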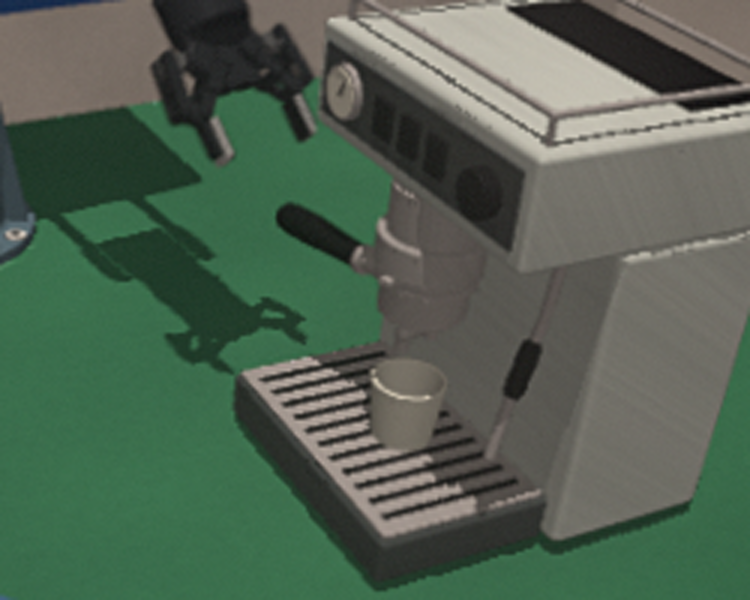

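The gripper, at about (215,120) in the crop, points at the handle end at (285,215) with one finger either side, clear of the head. Advancing.

>>> send_rows:
  commands:
    - [[-0.01,0.01,0.3,0.0,0.0,0.01],[-0.01,0.01,0.29,0.0,0.0,0.0],[-0.01,0.01,0.3,0.0,0.0,0.01],[0.0,0.0,0.3,0.0,0.0,0.01],[-0.01,0.01,0.3,0.0,0.0,0.0],[-0.01,0.01,0.29,0.0,0.0,0.01],[-0.01,0.01,0.3,0.0,0.0,0.01],[-0.01,0.01,0.3,0.0,0.0,0.0]]

```text
time_s: 5.85
eef_pos: [0.3255, 0.1697, 0.2882]
eef_rot: [-0.042, 0.919, 0.101, 0.38]
wrist_force: [0.2, 0.5, 0.7]
opening: 0.999
grasp_force: 0.0
```

```bash
python3 - <<'E'
from h import *
rec();s=cur();g=fpose(.22,np.radians(45),.147,.179,0); print(s[0]-g[0],(s[1].inv()*g[1]).as_rotvec())
E
```

```text
5.85 [ 0.126 -0.38   2.469  0.243  0.278  1.271] [0.3255 0.1697 0.2882] [-0.042  0.919  0.101  0.38 ] [0.2 0.5 0.7] 1.0 0.0
[ 0.00020672  0.00110885 -0.00018997] [ 0.00023203  0.00116758 -0.00022249]
```

Close the jaws in place (8 idle rows).

>>> send_rows:
  commands:
    - [[0,0,0,0,0,0],[0,0,0,0,0,0],[0,0,0,0,0,0],[0,0,0,0,0,0],[0,0,0,0,0,0],[0,0,0,0,0,0],[0,0,0,0,0,0],[0,0,0,0,0,0]]
  jaw: 0.25

```text
time_s: 6.52
eef_pos: [0.3248, 0.1696, 0.2889]
eef_rot: [-0.042, 0.918, 0.102, 0.38]
wrist_force: [-10.4, -0.1, 8.4]
opening: 0.295
grasp_force: 58.0
```

```bash
python3 - <<'E'
from h import *
rec();s=cur();g=fpose(.22,np.radians(45),.147,.179,0); print(s[0]-g[0])
p=imaging.camera("scene"); cv2.imwrite("pics/s2.png",cv2.resize(p["image"][60:260,230:480],None,fx=3,fy=3,interpolation=2))
E
```

```text
6.52 [ 0.126 -0.385  2.471  0.243  0.282  1.27 ] [0.3248 0.1696 0.2889] [-0.042  0.918  0.102  0.38 ] [-10.4  -0.1   8.4] 0.3 58.0
[-0.00050983  0.00107399  0.00049141]
```

View pics/s2.png

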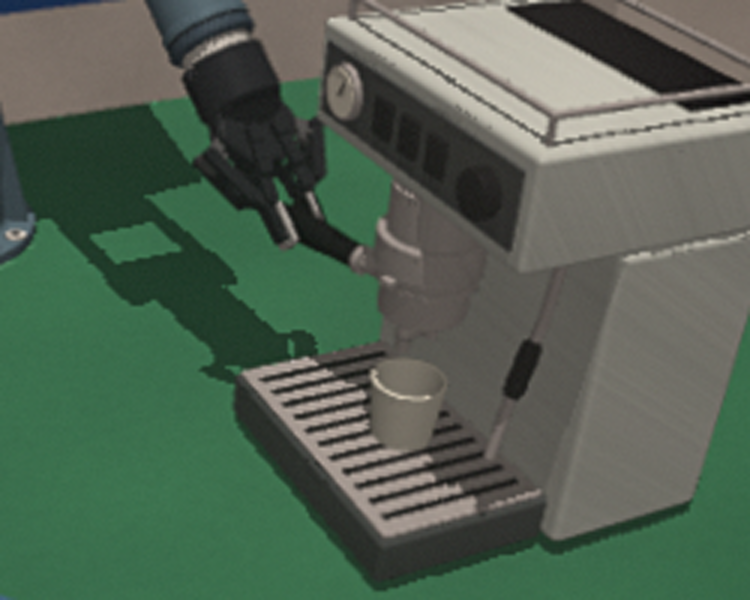

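Handle gripped (25 mm opening, 58 N); the picture shows pads on the handle's end at about (290,225), cup untouched at (408,400).

```bash
cat >> h.py <<'E'
def info(ax=AX):
    p,R=cur(); z=R.apply([0,0,1]); g=p+G*z; d=ax-g[:2]
    print("grasp",g.round(4),"tool az",np.arctan2(z[1],z[0]).round(4),"az of grasp",np.arctan2(d[1],d[0]).round(4),"r",np.hypot(*d).round(4))
def arc(dphi,n,ax=AX,fix=np.zeros(3)):
    p,R=s=cur(); a=np.r_[ax,0]; out=[]
    for k in range(1,n+1):
        Q=Ro.from_euler("z",dphi*k/n); out.append((a+Q.apply(p-a+fix*k/n)+[0,0,.0025*dphi*k/n],Q*R))
    return rows(s,out)
E
python3 - <<'E'
from h import *
info(); r,e=arc(.24,6); show(r)
E
```

```text
grasp [0.4314 0.1936 0.1794] tool az 0.2206 az of grasp 0.2115 r 0.1474
maxabs 0.35
[[0.01, 0.34, 0.0, 0.28, 0.0, -0.28], [0.0, 0.34, 0.0, 0.29, 0.0, -0.29], [0.01, 0.35, 0.0, 0.28, 0.0, -0.28], [0.0, 0.34, 0.0, 0.28, 0.0, -0.28], [0.01, 0.34, 0.01, 0.28, 0.0, -0.29], [0.0, 0.34, 0.0, 0.29, 0.0, -0.28]]
```

>>> send_rows:
  commands:
    - [[0.01,0.34,0.0,0.28,0.0,-0.28],[0.0,0.34,0.0,0.29,0.0,-0.29],[0.01,0.35,0.0,0.28,0.0,-0.28],[0.0,0.34,0.0,0.28,0.0,-0.28],[0.01,0.34,0.01,0.28,0.0,-0.29],[0.0,0.34,0.0,0.29,0.0,-0.28]]

```text
time_s: 7.07
eef_pos: [0.3432, 0.117, 0.29]
eef_rot: [-0.084, 0.902, 0.201, 0.373]
wrist_force: [25.1, 22.4, -14.5]
opening: 0.291
grasp_force: 60.5
```

```bash
python3 - <<'E'
from h import *
rec();info(); r,e=arc(.32,8); show(r)
E
```

```text
7.07 [-0.185 -0.42   2.488  0.87   0.573  0.317] [0.3432 0.117  0.29  ] [-0.084  0.902  0.201  0.373] [ 25.1  22.4 -14.5] 0.29 60.5
grasp [0.442  0.1638 0.1805] tool az 0.4422 az of grasp 0.4269 r 0.1467
maxabs 0.35
[[0.01, 0.34, 0.0, 0.28, 0.0, -0.28], [0.0, 0.34, 0.0, 0.29, 0.0, -0.29], [0.01, 0.34, 0.0, 0.28, 0.0, -0.28], [0.0, 0.34, 0.0, 0.28, 0.0, -0.28], [0.01, 0.35, 0.0, 0.28, 0.0, -0.29], [0.01, 0.34, 0.0, 0.29, -0.01, -0.28], [0.0, 0.34, 0.0, 0.28, 0.0, -0.28], [0.01, 0.34, 0.0, 0.28, 0.0, -0.29]]
```

>>> send_rows:
  commands:
    - [[0,0,0,0,0,0],[0,0,0,0,0,0]]

```text
time_s: 7.23
eef_pos: [0.3436, 0.1166, 0.29]
eef_rot: [-0.083, 0.902, 0.2, 0.372]
wrist_force: [21.3, 16.1, -7.5]
opening: 0.289
grasp_force: 63.6
```

```bash
python3 - <<'E'
from h import *
rec();info()
p=imaging.camera("top"); C=cloud(p)
cv2.imwrite("pics/t2.png",cv2.resize(p["image"][90:290,60:260],None,fx=3,fy=3,interpolation=2))
E
```

```text
7.23 [-0.185 -0.42   2.487  0.866  0.571  0.322] [0.3436 0.1166 0.29  ] [-0.083  0.902  0.2    0.372] [21.3 16.1 -7.5] 0.29 63.6
grasp [0.4424 0.1629 0.1804] tool az 0.4383 az of grasp 0.4334 r 0.1466
```

View pics/t2.png

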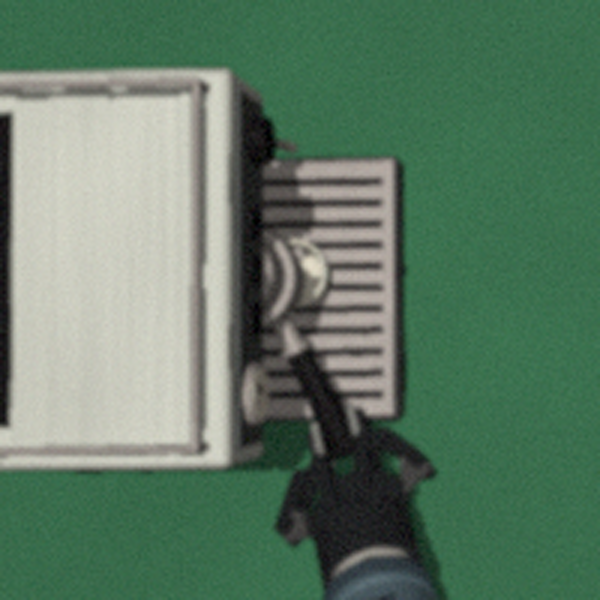

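The top crop shows the handle turned with the gripper still in line on its end (335,430), and the cup still standing at (310,265). There is ~26 N of radial pull, so I move slightly inward as I go on.

```bash
python3 - <<'E'
from h import *
r,e=arc(.24,6,fix=.002*np.array([.9,.43,0])); show(r)
E
```

```text
maxabs 0.34
[[0.01, 0.34, 0.01, 0.28, 0.0, -0.28], [0.02, 0.34, 0.01, 0.28, 0.0, -0.29], [0.01, 0.34, 0.01, 0.29, 0.0, -0.28], [0.02, 0.34, 0.01, 0.28, 0.0, -0.28], [0.01, 0.34, 0.01, 0.28, 0.0, -0.29], [0.02, 0.34, 0.01, 0.28, 0.0, -0.28]]
```

>>> send_rows:
  commands:
    - [[0.01,0.34,0.01,0.28,0.0,-0.28],[0.02,0.34,0.01,0.28,0.0,-0.29],[0.01,0.34,0.01,0.29,0.0,-0.28],[0.02,0.34,0.01,0.28,0.0,-0.28],[0.01,0.34,0.01,0.28,0.0,-0.29],[0.02,0.34,0.01,0.28,0.0,-0.28]]

```text
time_s: 7.78
eef_pos: [0.3765, 0.0661, 0.2901]
eef_rot: [-0.128, 0.871, 0.308, 0.359]
wrist_force: [-12.3, 4.0, 14.3]
opening: 0.296
grasp_force: 65.5
```

>>> send_rows:
  commands:
    - [[0,0,0,0,0,0],[0,0,0,0,0,0]]

```text
time_s: 7.95
eef_pos: [0.377, 0.0656, 0.2903]
eef_rot: [-0.127, 0.872, 0.307, 0.359]
wrist_force: [-4.6, 1.4, 10.6]
opening: 0.292
grasp_force: 67.0
```

```bash
python3 - <<'E'
from h import *
rec();info(); r,e=arc(.32,8); show(r)
E
```

```text
7.95 [-0.404 -0.282  2.4    0.962  0.861 -0.108] [0.377  0.0656 0.2903] [-0.127  0.872  0.307  0.359] [-4.6  1.4 10.6] 0.29 67.0
grasp [0.4619 0.134  0.1806] tool az 0.6787 az of grasp 0.6724 r 0.1452
maxabs 0.34
[[0.01, 0.34, 0.0, 0.28, 0.0, -0.28], [0.0, 0.34, 0.0, 0.28, 0.0, -0.29], [0.01, 0.34, 0.0, 0.29, 0.0, -0.28], [0.01, 0.34, 0.01, 0.28, 0.0, -0.28], [0.0, 0.33, 0.0, 0.28, 0.0, -0.29], [0.01, 0.34, 0.0, 0.28, 0.0, -0.28], [0.01, 0.34, 0.0, 0.28, 0.0, -0.29], [0.0, 0.34, 0.0, 0.29, 0.0, -0.28]]
```

>>> send_rows:
  commands:
    - [[0.01,0.34,0.0,0.28,0.0,-0.28],[0.0,0.34,0.0,0.28,0.0,-0.29],[0.01,0.34,0.0,0.29,0.0,-0.28],[0.01,0.34,0.01,0.28,0.0,-0.28],[0.0,0.33,0.0,0.28,0.0,-0.29],[0.01,0.34,0.0,0.28,0.0,-0.28]]

```text
time_s: 8.45
eef_pos: [0.4198, 0.0243, 0.2906]
eef_rot: [-0.172, 0.828, 0.409, 0.342]
wrist_force: [3.1, 17.4, 5.3]
opening: 0.287
grasp_force: 62.8
```

>>> send_rows:
  commands:
    - [[0,0,0,0,0,0],[0,0,0,0,0,0]]

```text
time_s: 8.62
eef_pos: [0.4204, 0.0239, 0.2908]
eef_rot: [-0.17, 0.829, 0.409, 0.342]
wrist_force: [8.1, 13.1, 2.6]
opening: 0.294
grasp_force: 64.0
```

```bash
python3 - <<'E'
from h import *
rec();info(); r,e=arc(.32,8); show(r)
E
```

```text
8.62 [-0.491 -0.086  2.245  0.924  1.064 -0.344] [0.4204 0.0239 0.2908] [-0.17   0.829  0.409  0.342] [ 8.1 13.1  2.6] 0.29 64.0
grasp [0.4866 0.1109 0.1813] tool az 0.92 az of grasp 0.9071 r 0.1443
maxabs 0.34
[[0.01, 0.34, 0.0, 0.28, 0.0, -0.28], [0.0, 0.34, 0.0, 0.29, 0.0, -0.29], [0.01, 0.33, 0.0, 0.28, 0.0, -0.28], [0.01, 0.34, 0.0, 0.28, 0.0, -0.28], [0.0, 0.34, 0.0, 0.28, -0.01, -0.28], [0.01, 0.34, 0.0, 0.29, 0.0, -0.29], [0.01, 0.34, 0.0, 0.28, 0.0, -0.28], [0.0, 0.33, 0.01, 0.28, 0.0, -0.28]]
```

```bash
python3 - <<'E'
from h import *
A=np.array([.5735,.227]); info(A); r,e=arc(.32,8,ax=A,fix=.0007*np.array([.61,.79,0])); show(r)
E
```

```text
grasp [0.4866 0.1109 0.1813] tool az 0.92 az of grasp 0.9286 r 0.145
maxabs 0.34
[[0.01, 0.34, 0.01, 0.28, 0.0, -0.28], [0.01, 0.34, 0.0, 0.29, 0.0, -0.29], [0.02, 0.34, 0.01, 0.28, 0.0, -0.28], [0.01, 0.33, 0.0, 0.28, 0.0, -0.28], [0.01, 0.34, 0.01, 0.28, -0.01, -0.28], [0.01, 0.34, 0.0, 0.29, 0.0, -0.29], [0.01, 0.34, 0.01, 0.28, 0.0, -0.28], [0.01, 0.34, 0.01, 0.28, 0.0, -0.28]]
```

>>> send_rows:
  commands:
    - [[0.01,0.34,0.01,0.28,0.0,-0.28],[0.01,0.34,0.0,0.29,0.0,-0.29],[0.02,0.34,0.01,0.28,0.0,-0.28],[0.01,0.33,0.0,0.28,0.0,-0.28],[0.01,0.34,0.01,0.28,-0.01,-0.28],[0.01,0.34,0.0,0.29,0.0,-0.29],[0.01,0.34,0.01,0.28,0.0,-0.28],[0.01,0.34,0.01,0.28,0.0,-0.28]]

```text
time_s: 9.28
eef_pos: [0.4915, -0.0131, 0.2914]
eef_rot: [-0.224, 0.753, 0.536, 0.31]
wrist_force: [-5.9, 8.1, 12.2]
opening: 0.29
grasp_force: 63.9
```

>>> send_rows:
  commands:
    - [[0,0,0,0,0,0],[0,0,0,0,0,0]]

```text
time_s: 9.45
eef_pos: [0.4921, -0.0133, 0.2916]
eef_rot: [-0.223, 0.753, 0.535, 0.31]
wrist_force: [2.7, 9.0, 8.0]
opening: 0.293
grasp_force: 64.4
```

```bash
python3 - <<'E'
from h import *
rec();info();A=np.array([.5735,.227]); info(A)
p=imaging.camera("top"); np.savez("t3.npz",C=cloud(p),im=p["image"],d=p["depth"])
cv2.imwrite("pics/t3.png",cv2.resize(p["image"][90:290,60:260],None,fx=3,fy=3,interpolation=2))
# circle fit of grasp points
P=[]
for l in open("kin.txt"):
    q,p_,w=json.loads(l); R=Ro.from_quat([w[1],w[2],w[3],w[0]]); P.append((np.array(p_)+G*R.apply([0,0,1])))
P=np.array(P[6:])[:,:2]; print(P.round(4).tolist())
M=np.c_[2*P,np.ones(len(P))]; x=np.linalg.lstsq(M,(P**2).sum(1),rcond=None)[0]; print("circle",x[:2],np.sqrt(x[2]+x[:2]@x[:2]))
r,e=arc(.2,5,ax=A); show(r)
E
```

```text
9.45 [-0.489  0.164  1.981  0.817  1.276 -0.518] [ 0.4921 -0.0133  0.2916] [-0.223  0.753  0.535  0.31 ] [2.7 9.  8. ] 0.29 64.4
grasp [0.5276 0.09   0.1821] tool az 1.2404 az of grasp 1.2285 r 0.1428
grasp [0.5276 0.09   0.1821] tool az 1.2404 az of grasp 1.2473 r 0.1445
[[0.4315, 0.1935], [0.442, 0.1638], [0.4424, 0.1629], [0.4619, 0.134], [0.4866, 0.1109], [0.5276, 0.09]]
circle [0.57176168 0.22761148] 0.14449577091465057
maxabs 0.34
[[0.01, 0.34, 0.0, 0.28, 0.0, -0.28], [0.01, 0.34, 0.01, 0.28, 0.0, -0.29], [0.01, 0.33, 0.0, 0.29, 0.0, -0.28], [0.01, 0.34, 0.0, 0.28, 0.0, -0.28], [0.01, 0.34, 0.01, 0.28, -0.01, -0.29]]
```

View pics/t3.png

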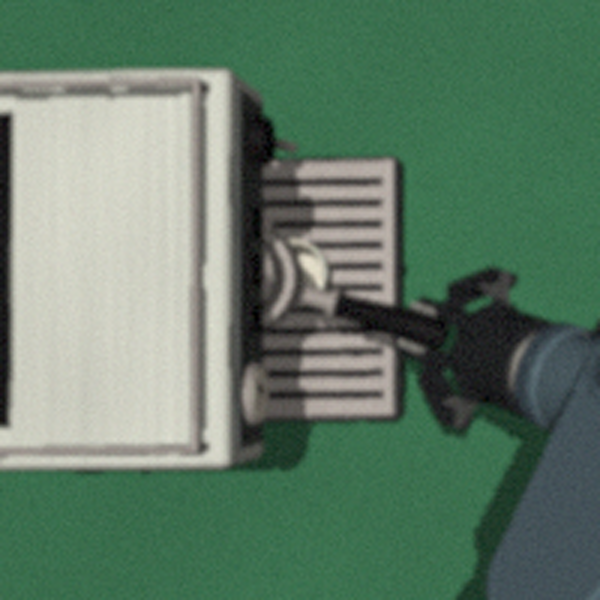

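The handle is now about 0.3 rad from straight, black bar at (345,300)–(440,330) in the crop; cup unchanged. Turn on by most of the rest, then measure.

>>> send_rows:
  commands:
    - [[0.01,0.34,0.0,0.28,0.0,-0.28],[0.01,0.34,0.01,0.28,0.0,-0.29],[0.01,0.33,0.0,0.29,0.0,-0.28],[0.01,0.34,0.0,0.28,0.0,-0.28],[0.01,0.34,0.01,0.28,-0.01,-0.29],[0.01,0.34,0.0,0.28,0.0,-0.28]]

```text
time_s: 10.0
eef_pos: [0.5508, -0.0255, 0.2921]
eef_rot: [-0.26, 0.683, 0.622, 0.281]
wrist_force: [-6.9, 8.6, 9.2]
opening: 0.294
grasp_force: 63.4
```

>>> send_rows:
  commands:
    - [[0,0,0,0,0,0],[0,0,0,0,0,0],[0,0,0,0,0,0]]

```text
time_s: 10.25
eef_pos: [0.5512, -0.0254, 0.2922]
eef_rot: [-0.258, 0.684, 0.621, 0.282]
wrist_force: [-0.1, 10.8, 6.5]
opening: 0.295
grasp_force: 63.9
```

```bash
cat > meas.py <<'E'
from h import *
A=np.array([.572,.2276])
rec();info();info(A)
T0=np.load("top.npz")["C"]; S0=np.load("scene.npz")["C"]
for n in("top","scene"):
    p=imaging.camera(n); C=cloud(p); d=p["depth"]; im=p["image"]
    m=(d>0)&(C[...,2]>.170)&(C[...,2]<.21)&(abs(C[...,0]-.57)<.06)&(C[...,1]>.045)&(C[...,1]<.155)&(im.max(2)<70)
    P=C[m]; n_,l,st,ce=cv2.connectedComponentsWithStats(m.astype(np.uint8))
    # centreline per 8mm slice in y
    sl=[(y+.004,(P[k,0].min()+P[k,0].max())/2,np.ptp(P[k,0])) for y in np.arange(.04,.16,.008) for k in [(P[:,1]>=y)&(P[:,1]<y+.008)] if k.sum()>6]
    print(n,m.sum(),np.round(sl,4).tolist())
    L=cv2.fitLine(P[:,:2].astype(np.float32),cv2.DIST_HUBER,0,.002,.002).ravel(); L[:2]*=np.sign(L[1]); print("line az",np.arctan2(L[1],L[0]),L[2:])
    cv2.imwrite(f"pics/m_{n}_{status.get_obs()['time_s']:.1f}.png",p["image"])
E
python3 meas.py
```

```text
10.25 [-0.445  0.331  1.767  0.733  1.426 -0.605] [ 0.5512 -0.0254  0.2922] [-0.258  0.684  0.621  0.282] [-0.1 10.8  6.5] 0.3 63.9
grasp [0.5611 0.0834 0.1827] tool az 1.4798 az of grasp 1.4693 r 0.1419
grasp [0.5611 0.0834 0.1827] tool az 1.4798 az of grasp 1.4956 r 0.1447
top 451 [[0.052, 0.5609, 0.0836], [0.06, 0.5585, 0.0733], [0.068, 0.5624, 0.0613], [0.076, 0.5582, 0.0572], [0.084, 0.5624, 0.0502], [0.092, 0.5632, 0.0498], [0.1, 0.5583, 0.0346], [0.108, 0.5646, 0.0227], [0.116, 0.5648, 0.0223], [0.124, 0.5649, 0.0175], [0.132, 0.5654, 0.0175], [0.14, 0.5657, 0.0174], [0.148, 0.567, 0.015], [0.156, 0.5674, 0.0149]]
line az 1.51176 [0.5630652  0.09544972]
scene 354 [[0.052, 0.6013, 0.006], [0.06, 0.603, 0.0024], [0.068, 0.5853, 0.0059], [0.076, 0.5864, 0.0104], [0.084, 0.5672, 0.0457], [0.092, 0.5701, 0.038], [0.1, 0.5685, 0.0216], [0.108, 0.5711, 0.0174], [0.116, 0.5685, 0.02], [0.124, 0.5696, 0.0186], [0.132, 0.5706, 0.0142], [0.14, 0.57, 0.0162], [0.148, 0.5715, 0.0144], [0.156, 0.5735, 0.0122]]
line az 1.7892429 [0.5783593  0.10751699]
```

>>> send_rows:
  commands:
    - [[0.01,0.26,0.0,0.22,0.0,-0.22],[0.01,0.26,0.0,0.22,0.0,-0.22],[0,0,0,0,0,0],[0,0,0,0,0,0],[0,0,0,0,0,0]]

```text
time_s: 10.77
eef_pos: [0.5665, -0.0263, 0.2924]
eef_rot: [-0.267, 0.664, 0.642, 0.273]
wrist_force: [-1.5, 9.0, 6.7]
opening: 0.294
grasp_force: 63.5
```

```bash
python3 meas.py
```

```text
10.77 [-0.43   0.372  1.71   0.712  1.465 -0.625] [ 0.5665 -0.0263  0.2924] [-0.267  0.664  0.642  0.273] [-1.5  9.   6.7] 0.29 63.5
grasp [0.5695 0.0829 0.1829] tool az 1.543 az of grasp 1.5284 r 0.1417
grasp [0.5695 0.0829 0.1829] tool az 1.543 az of grasp 1.5535 r 0.1447
top 454 [[0.044, 0.5717, 0.0809], [0.052, 0.5721, 0.0814], [0.06, 0.5696, 0.0663], [0.068, 0.5722, 0.0615], [0.076, 0.5689, 0.0491], [0.084, 0.5712, 0.0478], [0.092, 0.5718, 0.0475], [0.1, 0.5718, 0.0225], [0.108, 0.5722, 0.0227], [0.116, 0.5711, 0.0198], [0.124, 0.5714, 0.0199], [0.132, 0.5717, 0.02], [0.14, 0.572, 0.02], [0.148, 0.5735, 0.018], [0.156, 0.5736, 0.0173]]
line az 1.5855664 [0.5717956  0.09640839]
scene 345 [[0.052, 0.6126, 0.0066], [0.06, 0.5927, 0.0426], [0.076, 0.5959, 0.0066], [0.084, 0.5773, 0.0415], [0.092, 0.5809, 0.0306], [0.1, 0.5737, 0.0198], [0.108, 0.5759, 0.019], [0.116, 0.5762, 0.0165], [0.124, 0.5745, 0.019], [0.132, 0.5756, 0.0177], [0.14, 0.5748, 0.0161], [0.148, 0.5767, 0.0168], [0.156, 0.5785, 0.0099]]
line az 1.9088751 [0.5852136 0.105876 ]
```

>>> send_rows:
  commands:
    - [[0.0,0.15,0.0,0.13,0.0,-0.13],[0,0,0,0,0,0],[0,0,0,0,0,0]]

```text
time_s: 11.12
eef_pos: [0.5707, -0.0264, 0.2923]
eef_rot: [-0.27, 0.659, 0.648, 0.27]
wrist_force: [-3.1, 9.9, 8.1]
opening: 0.295
grasp_force: 63.4
```

>>> send_rows:
  commands:
    - [[0,0,0,0,0,0],[0,0,0,0,0,0],[0,0,0,0,0,0],[0,0,0,0,0,0],[0,0,0,0,0,0],[0,0,0,0,0,0]]
  jaw: 0.9

```text
time_s: 11.62
eef_pos: [0.5711, -0.0285, 0.291]
eef_rot: [-0.268, 0.66, 0.648, 0.269]
wrist_force: [-0.0, -0.2, 1.2]
opening: 0.9
grasp_force: 0.0
```

```bash
python3 - <<'E'
from h import *
rec();info(np.array([.572,.2276]))
E
```

```text
11.62 [-0.428  0.385  1.693  0.702  1.473 -0.632] [ 0.5711 -0.0285  0.291 ] [-0.268  0.66   0.648  0.269] [-0.  -0.2  1.2] 0.9 0.0
grasp [0.5725 0.0803 0.181 ] tool az 1.5585 az of grasp 1.574 r 0.1473
```

Free. Retreat along the tool axis, well back so that the handle can be seen.

>>> send_rows:
  commands:
    - [[0,0,-0.4,0,0,0],[0,0,-0.6,0,0,0],[0,0,-0.6,0,0,0],[0,0,-0.6,0,0,0],[0,0,-0.6,0,0,0],[0,0,-0.6,0,0,0],[0,0,-0.6,0,0,0],[0,0,-0.3,0,0,0]]

```text
time_s: 12.28
eef_pos: [0.5702, -0.121, 0.385]
eef_rot: [-0.267, 0.66, 0.648, 0.27]
wrist_force: [-0.1, -0.2, 0.1]
opening: 0.9
grasp_force: 0.0
```

```bash
cat > m2.py <<'E'
from h import *
rec()
for n in("top","scene"):
    p=imaging.camera(n); C=cloud(p); d=p["depth"]; im=p["image"]
    m=(d>0)&(C[...,2]>.165)&(C[...,2]<.21)&(abs(C[...,0]-.57)<.045)&(C[...,1]>.04)&(C[...,1]<.155)&(im.max(2)<75)
    P=C[m]; L=cv2.fitLine(P[:,:2].astype(np.float32),cv2.DIST_HUBER,0,.002,.002).ravel(); L[:2]*=np.sign(L[1]); print(n,m.sum(),"az",np.arctan2(L[1],L[0]),L[2:],"x at axis",L[2]+(.2265-L[3])*L[0]/L[1],"tip",P[:,1].min(),"ztop",np.percentile(P[:,2],95))
    # silhouette centreline
    sl=[(y+.004,(P[k,0].min()+P[k,0].max())/2) for y in np.arange(.06,.15,.008) for k in [(P[:,1]>=y)&(P[:,1]<y+.008)] if k.sum()>6]
    print(np.round(sl,4).tolist(), "slice az",np.pi/2-np.polyfit(*zip(*sl),1)[0])
    # group collar/holder centre for reference (bright metal), machine edges
    m=(d>0)&(C[...,2]>.345)&(C[...,2]<.375)&(C[...,0]>.35)&(C[...,1]>.05)
    if n=="top": r=cv2.minAreaRect(C[m][:,:2].astype(np.float32)); print(r)
    for o in("cup","bowl","jam_jar","dispenser"):
        for r in models.regions_of(p,o)[:1]:
            k=r["region"]&(d>0); print(o,np.median(C[k],0).round(3),end=" ")
    print()
    a=im[90:290,60:260] if n=="top" else im[60:260,230:480]
    cv2.imwrite(f"pics/f_{n}.png",cv2.resize(a,None,fx=3,fy=3,interpolation=2))
E
python3 m2.py
```

```text
12.28 [-0.568  0.318  1.569  0.647  1.7   -0.613] [ 0.5702 -0.121   0.385 ] [-0.267  0.66   0.648  0.27 ] [-0.1 -0.2  0.1] 0.9 0.0
top 343 az 1.5577629 [0.5726947  0.10783318] x at axis 0.57424146 tip 0.06329424133488581 ztop 0.19603257676930672
[[0.064, 0.5734], [0.072, 0.5736], [0.08, 0.5738], [0.088, 0.5729], [0.096, 0.5731], [0.104, 0.5734], [0.112, 0.5737], [0.12, 0.5724], [0.128, 0.5741], [0.136, 0.5742], [0.144, 0.5733], [0.152, 0.5735]] slice az 1.5687272710267948
((0.576472282409668, 0.3152466118335724), (0.2398681938648224, 0.28136953711509705), 89.47462463378906)
cup [0.573 0.114 0.192] bowl [ 0.729 -0.2    0.024] dispenser [ 0.416 -0.322  0.172] 
scene 421 az 1.5636518 [0.5806692  0.11795169] x at axis 0.58144474 tip 0.059570323104125744 ztop 0.19409929465045705
[[0.064, 0.5752], [0.072, 0.578], [0.08, 0.5784], [0.088, 0.5781], [0.096, 0.5773], [0.104, 0.5792], [0.112, 0.5763], [0.12, 0.5778], [0.128, 0.5757], [0.136, 0.579], [0.144, 0.577], [0.152, 0.5762]] slice az 1.574194655434432
cup [0.595 0.214 0.091] bowl [ 0.678 -0.202  0.032] dispenser [ 0.475 -0.318  0.102]
```

View pics/f_top.png

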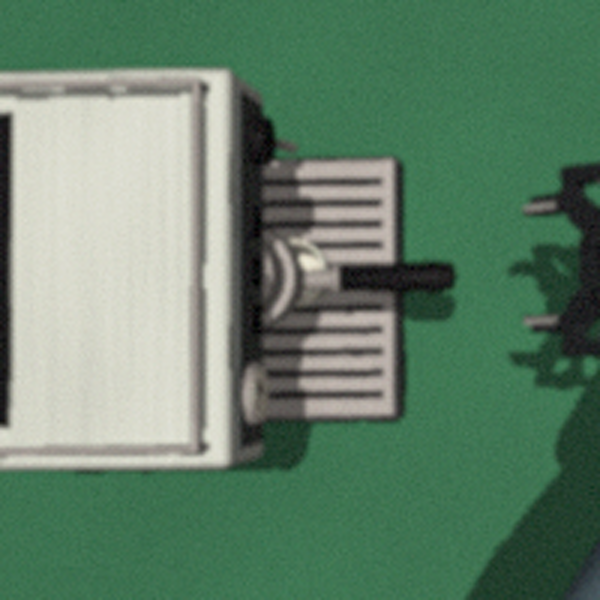

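View pics/f_scene.png

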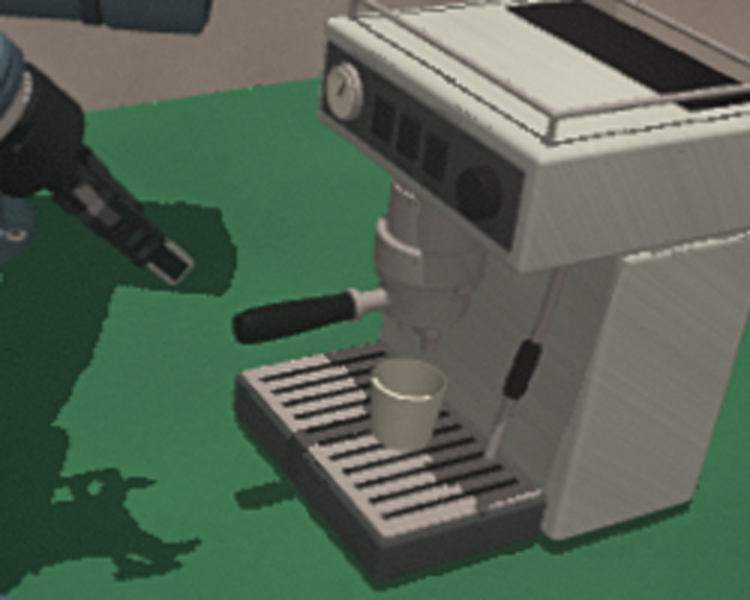

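The handle points straight out of the front: about (340–455, 277) in the top crop and measured at 1.56–1.57 rad, against about 1.56 for straight. The cup is still in place and the gripper is clear.

```bash
python3 -c "
from bench import ctrl
print(ctrl.hand_in())"
```

```text
the job is handed in; nothing more can be done
None
```

The filter holder is turned home with its handle straight out from the front, to within about 0.01 rad by the camera. I let go, the cup is still under the spouts, nothing else was touched, and I handed the job in about 12.5 s into the 37 s limit.

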